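Hold the thin porcelain test tile in the light path

ROBOT

A 7-joint arm with a two-finger parallel gripper is mounted at the origin on the work surface. World frame = base frame: x ahead of the robot, y to its left, z up, the work surface at z = 0. Lengths are in m, angles in rad, forces in N, time in s.
With the tool pointing down it reaches from about 0.35 to 0.9 m from the base axis. Payload 19.9 kg.
Tool frame: the origin (TCP) lies between the finger pads; the fingertips stand 17 mm ahead of it and the grasp point (between the pads) lies 2 mm behind it (arm.nose_length is the distance from the TCP to the fingertips, in m); z points along the fingers, y is the direction in which the jaws open and shut (so a half turn about z gives the same grasp; the last joint's range is limited). The gripper opens to 85 mm and grips with 20 to 120 N. Pads are 22 mm wide; open, the fingers measure 114 mm over their backs; the gripper's body (76 mm by 85 mm) begins 54 mm behind the grasp point. The pads swing forward as they close: fully open they stand 13 mm farther back than shut.
Start: joints at [-1.345, 0.417, -0.01, 1.614, 0.005, 1.111, -0.053], TCP at [0.165, 0.603, 0.248] pointing down, gripper open.
Joint ranges: [-2.81, 2.81], [-0.39, 2.02], [-1.27, 1.25], [0.06, 2.57], [-1.19, 4.33], [0.19, 2], [-2.82, 2.82]. Speed limits (rad/s): [1.89, 1.89, 2.39, 2.39, 3.01, 3.01, 3.01].

INTERFACE

Orientations are given as a rotation vector (axis times angle).
In Python, from rig import arm, eyes, search_frame, cut_out gives the robot as it stands.
- The arm moves only by the tool drive_tool, never from a script. Its argument "plan" is a list of rows, each a list of 3 entries, a list of its own where there are three numbers: the shift along the tool's x, y, z in m, then the turn, a rotation vector about the tool's x, y, z in rad, then the finger opening in m, from 0 to 0.0854. In form: [[[tx, ty, tz], [rx, ry, rz], jaw], ...]. A call has exactly 8 rows; each row shifts and turns the pose as measured when the row begins, along the tool's axes as they then stand; what a row does not reach is not made up. A row lasts 1/10 s, in which the tool goes at most 50 mm and 8.59 degrees, less where a joint would pass 70% of its speed; a pose out of reach is approached as far as the arm can. A call is refused whole if a number of a shift passes 0.05 or a number of a turn 0.15, either way. A call with a gripper value outside its range is refused whole. The fingers move at their own pace and stop on an object; the grip force is fixed at half the most. Time passes only in rows, so rows that do not move let the fingers close, or fill a call up. It gives the time, the measured TCP pose, the force and the opening at its end, in the units of the state.
- arm.sense(): the state, without advancing time (a new reading comes with each control period).
- eyes.get_image(name): name is "scene" or "side" or "wrist"; returns (picture, depth): 384x512x3 uint8, blue, green, red; 384x512 float32, m along the optical axis (not along the pixel's ray), 0 where there is no reading.
- eyes.calibration(name): a dict with "camera_matrix" (3x3 intrinsics, pixels), "T" (4x4, takes a point from camera to world coordinates). Camera axes: x right, y down, z forward; pixel columns grow to the right and rows downward; lengths in m; the calibration is good to about 2 mm. A picture is of the moment at which its call begins: read the wrist's pose just before it. calibration takes no time and is no camera call; for the wrist camera it gives the pose at the moment of the call.
- arm.finish_job(): hands the job in, once; it reports no verdict.
Trained networks look in the newest picture that a camera, given by its name, has taken for a name from the list of things; names that differ only in an ending like _2 or _b are one class to them, and where a whole thing is asked for, a point or a joint stands for the part that bears it (a point fixed in the world has none). Each returns a list of dicts, best first, with "p" (0 to 1); they miss things now and then, are a little off and sometimes report something else, mostly with a low value. They report only what shows in the picture. A call takes as long as a camera call.
- search_frame(camera, query): "extent" ([left, top, width, height] as shares, 0 to 1, of the picture: columns of its width, rows of its height, round what is visible of it).
- cut_out(camera, query): "region" (384x512 bool, what is visible of it) and "extent" ([left, top, width, height] as shares, 0 to 1, of the picture: columns of its width, rows of its height, round what is visible of it).
The state is a dict: "clock": time; "joints": joint angles; "joint_vel": joint speeds; "tau": joint torques, N m; "eef_pos": TCP position; "ee_rot": TCP orientation; "contact_force": force on the tool from outside, world axes, zero at the start; "moment": the same for the moment, N m; "opening": finger opening in m.
Only numpy, scipy, OpenCV 4.12 (cv2) and the standard library are available. Lean on these libraries where they do the work, as an engineer would, in place of code of your own. Each camera call takes 0.05 s, during which the arm holds its last target.

TASK

Check the translucency of the thinnest test tile: pull the upper drawer of the small cabinet well open, take out the thinnest of the three T-footed tiles, pinching it only by its two bare narrow side edges so that nothing of the gripper touches the glazed faces, and leave the other two tiles standing in the drawer. Hold it upright and still in the light path, about midway between the lamp and the light meter, glazed faces square across the beam and the middle of the glaze on the beam. Finish while still holding it there in the air; do not knock the lamp, the rail or the meter, and leave everything else on the table where it stands.

Things in the scene. Friction and masses are not known exactly. Their poses are not given: they have to be found in the camera images.
- tile_drawer (a joint): Opening of the cabinet's upper drawer, m: 0 shut (may start up to 0.02 ajar), 0.20 fully out. Slides along the cabinet's -x, drag about 1 N, stays where left. 180 mm wide; front board 15 mm thick, top edge at z = 0.177; side and back walls up to z = 0.130; inner floor z = 0.084, split by two 22 mm high strips into three 52 mm lanes along the slide.
- tile_drawer_handle (a point): Middle of the upper drawer's bar handle: a level steel bar, diameter 11 mm, 110 mm long along the cabinet's y, its centre 35 mm in front of the drawer front and 36 mm below the cabinet's top (z = 0.154). Moves with the drawer; axes are the cabinet's: x points into the cabinet, the drawer opens along -x.
- cabinet: Small light-wood bench-top cabinet, 270 mm deep (x) by 210 mm wide (y) by 190 mm high, fixed; two drawers, the upper one holds the tiles; a saucer 84 mm wide, 14 mm high sits fast on the back half of its top. Origin: centre of its underside; -x is its front, z up.
- tile_thin: The tile to fetch: porcelain, an upside-down T seen edge-on. Foot 48 (x) by 36 (y) by 8 mm; upright slab 48 mm wide (x), 6 mm thick (y), top at 84 mm. Side edges (x = +-24 mm) and foot are bare. About 85 g. Origin: centre of the foot's underside, z up. Stands in any of the drawer's lanes, x roughly along the slide, 80 to 110 mm behind the drawer front's outer face.
- tile_thin_glaze: The glazed part of the thin tile, 38 mm wide (x), 7 mm thick (y), 70 mm high, faces and top; origin at the middle of the glaze, 49 mm above the tile's underside, axes as the tile. Not to be touched by the gripper.
- tile_medium: Tile of the same shape and foot with an 11 mm thick slab; stays in the drawer. Origin: centre of the foot's underside.
- tile_thick: Tile of the same shape and foot with a 16 mm thick slab; stays in the drawer. Origin: centre of the foot's underside.
- light_bench: Fixed rail 330 mm long (y), 44 mm wide, top 30 mm above the table. +y end: grey spot lamp, diameter 60 mm, front rim at y = 73 mm, top at z = 0.18. -y end: grey light meter standing upright, 64 mm wide, top at z = 0.179, its white dome facing the lamp, tip at y = -77 mm. Origin: under the rail's middle, z up.
- light_path (a point): Point on the beam midway between lamp and meter, 150 mm above the table over the middle of the rail. The beam runs along the bench's y axis; axes as the bench.
- bottle_pink: Loose squeeze bottle of glaze, diameter 52 mm, 165 mm high; stays. Origin: centre of its underside.
- bottle_teal: Loose squeeze bottle of glaze, diameter 52 mm, 175 mm high; stays. Origin: centre of its underside.
- bottle_plum: Loose squeeze bottle of glaze, diameter 48 mm, 155 mm high; stays. Origin: centre of its underside.
- clay_cup: Loose dark clay cup, diameter 66 mm, 72 mm high; stays. Origin: centre of its underside.
- bisque_bowl: Loose pale bowl, diameter 100 mm, 45 mm high; stays. Origin: centre of its underside.
- glaze_brush: Loose brush lying on the table, 190 mm long, 20 mm thick; stays. Origin: under its middle.

How it is judged:
On the way, in this order (a step that is already met when the one before it is completed fails the run):
1. the upper drawer is pulled open at least 120 mm (value of joint tile_drawer above 0.12 m), for 0.2 s.
2. the thin tile is lifted in the gripper out of the drawer, its foot above the drawer's side walls (height (world z) of tile_thin above 0.132 m and contact force between the fingers and tile_thin above 0.5 N), for 0.1 s.
At the end, for the whole second after the job is handed in: The gripper holds the thin tile still in the air off the bench: glaze centre within 8 mm sideways and 10 mm in height of the beam, within 30 mm of midway, faces within 0.15 rad of square to the beam, tile within 0.15 rad of upright; the other two tiles stand in the drawer (x of tile_thin_glaze in the frame of light_path between -0.008 and 0.008 m and z of tile_thin_glaze in the frame of light_path between -0.01 and 0.01 m and y of tile_thin_glaze in the frame of light_path between -0.03 and 0.03 m and angle between the y axis of tile_thin and the y axis of light_path, either way round below 0.15 rad and angle between tile_thin's own z axis and vertical below 0.15 rad and linear speed of tile_thin below 0.02 m/s and angular speed of tile_thin below 0.2 rad/s and contact force between the fingers and tile_thin above 0.5 N and contact force between tile_thin and light_bench below 0.05 N and height (world z) of tile_thin above 0.08 m and angle between each of tile_medium, tile_thick's own z axis and vertical below 0.2 rad and height (world z) of tile_medium between 0.07 and 0.095 m and height (world z) of tile_thick between 0.07 and 0.095 m); the arm keeps its last pose, push and grip.
It fails at once if the gripper touches the glazed part of the thin tile (contact force between any of the fingers, the arm and tile_thin_glaze above 0.3 N).
It fails at once if the lamp, rail or meter is knocked (more than 3 N) (contact force between anything else and light_bench above 3 N).
It fails at once if another tile is lifted or tipped over (height (world z) of any of tile_medium, tile_thick above 0.11 m or angle between any of tile_medium, tile_thick's own z axis and vertical above 0.6 rad).
It fails at once if a bottle, cup, bowl or the brush is shifted by more than 30 mm (distance of any of bottle_pink, bottle_teal, bottle_plum, clay_cup, bisque_bowl, glaze_brush from where it was at the start of the episode above 0.03 m).
It also fails if it takes over 58 s, if anything falls off the work surface, if the arm or the gripper's body presses on something with over 40 N, if the wrist force passes 120 N, or if a joint passes its speed limit or range.

## Working session

There is one attempt and no reset: what is moved stays moved. The work goes in short steps, Python scripts to look and compute and a tool call to move; the robot and the scene stay as the last step left them, time stands still between calls to the robot, and variables do not carry over. Pictures are saved under pics/ and viewed, and the job is handed in when it is done.

Besides the shell and the picture viewer there is one more tool, called after "Call:" as a command line: name --argument value ..., lists and objects as JSON in quotes. drive_tool: Moves the arm, as the interface text tells. Its arguments: {"type":"object","properties":{"plan":{"type":"array","items":{"type":"array"}}},"required":["plan"]}

```bash
ls; mkdir -p pics
python3 - <<'E'
from rig import arm, eyes
import cv2
print(arm.sense())
for n in ["scene","side","wrist"]:
    p,d=eyes.get_image(n); cv2.imwrite(f"pics/{n}0.png",p)
    c=eyes.calibration(n); print(n,c["camera_matrix"],c["T"].round(3) if hasattr(c["T"],'round') else c["T"])
E
```

```text
pics
{'clock': 0.0, 'joints': array([-1.34455421,  0.41795786, -0.01030622,  1.61419376,  0.00466096,
        1.11073709, -0.05298718]), 'joint_vel': array([-1.37209545e-03, -6.64632699e-05, -1.49842592e-03,  5.69812974e-04,
        1.69520813e-03, -3.79870352e-04,  3.57853693e-04]), 'tau': array([-3.32585487e-04, -8.64450645e+01,  6.78563230e-01, -4.34881175e+01,
        1.91199296e-02,  7.47571554e-03, -3.46040099e-05]), 'eef_pos': array([0.16525274, 0.60239628, 0.24766207]), 'ee_rot': array([-4.19287706e-01, -3.11337328e+00,  1.99025347e-03]), 'contact_force': array([-0.75035142,  0.49885326,  0.20624206]), 'moment': array([-0.00064407, -0.00293661,  0.0194634 ]), 'opening': 0.08552288667486507}
scene [[459.3175064    0.         251.75327147]
 [  0.         459.3175064  197.27672777]
 [  0.           0.           1.        ]] [[ 0.501  0.543 -0.674  1.526]
 [ 0.865 -0.306  0.397 -0.589]
 [ 0.01  -0.782 -0.623  0.959]
 [ 0.     0.     0.     1.   ]]
side [[396.95875445   0.         258.15933932]
 [  0.         396.95875445 184.28602045]
 [  0.           0.           1.        ]] [[ 0.738 -0.46   0.494  0.091]
 [-0.675 -0.518  0.526 -0.587]
 [ 0.015 -0.722 -0.692  0.831]
 [ 0.     0.     0.     1.   ]]
wrist [[278.6960538    0.         253.73109943]
 [  0.         278.6960538  191.11302181]
 [  0.           0.           1.        ]] [[ 0.265  0.924  0.276  0.095]
 [ 0.964 -0.253 -0.077  0.621]
 [-0.002  0.287 -0.958  0.374]
 [ 0.     0.     0.     1.   ]]
```

View pics/scene0.png

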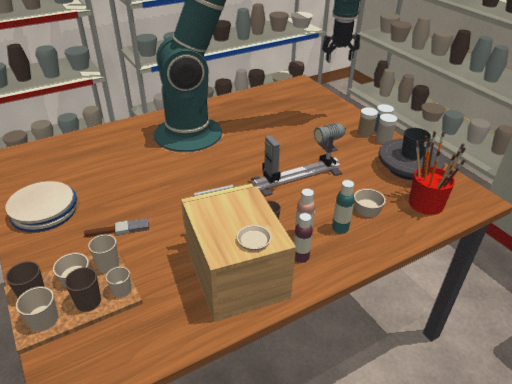

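View pics/side0.png

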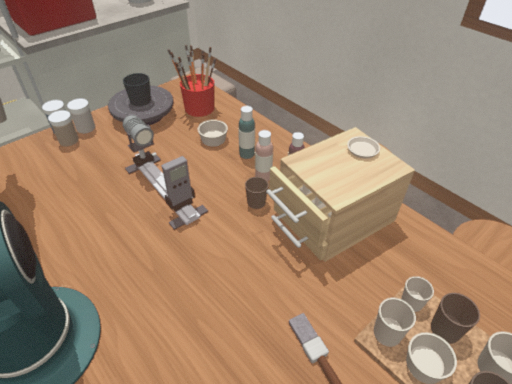

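View pics/wrist0.png

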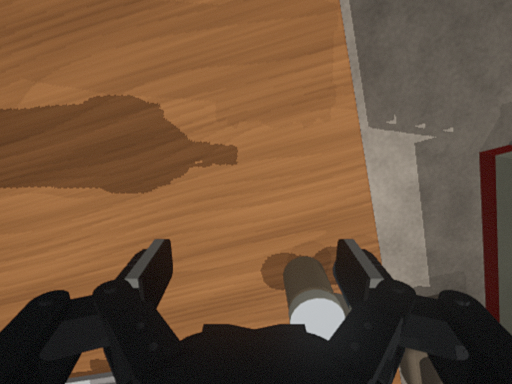

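The scene view shows the cabinet (about 235,245), the bench with meter (270,158) and lamp (328,140), and the bottles behind the meter. The side view shows the drawer fronts and handles (285,205 and 290,232). Next I fit the poses from depth.

```bash
cat > h.py <<'E'
import numpy as np, cv2
from rig import arm, eyes, search_frame, cut_out
def cloud(n,d,c=None):
    c=c or eyes.calibration(n); K=np.array(c["camera_matrix"]);T=np.array(c["T"])
    v,u=np.mgrid[:384,:512]
    P=np.stack([(u-K[0,2])/K[0,0]*d,(v-K[1,2])/K[1,1]*d,d],-1)
    W=P@T[:3,:3].T+T[:3,3]; W[d<=0]=np.nan
    return W
def proj(n,p,c=None):
    c=c or eyes.calibration(n); K=np.array(c["camera_matrix"]);T=np.array(c["T"])
    q=(np.atleast_2d(p)-T[:3,3])@T[:3,:3]; q=q@K.T
    return q[:,:2]/q[:,2:]
E
python3 - <<'E'
from h import *
for n in ["scene","side"]:
    p,d=eyes.get_image(n); W=cloud(n,d)
    np.savez(f"{n}0.npz",p=p,d=d,W=W)
    for q in ["cabinet","tile_drawer_handle","tile_drawer","light_bench","bottle_pink","bottle_teal","bottle_plum","clay_cup","bisque_bowl","glaze_brush"]:
        r=cut_out(n,q)
        if r:
            m=r[0]["region"]; P=W[m]; P=P[~np.isnan(P[:,0])]
            np.save(f"m_{n}_{q}.npy",m)
            if len(P): print(n,q,round(r[0]["p"],2),m.sum(),np.median(P,0).round(3),np.percentile(P,3,0).round(3),np.percentile(P,97,0).round(3))
    if n=="scene" or 1:
        m=np.load(f"m_{n}_cabinet.npy"); P=W[m]; P=P[(abs(P[:,2]-.19)<.006)]
        hull=cv2.minAreaRect(P[:,:2].astype(np.float32)*1000); print(n,"top",hull,len(P),np.median(P[:,2]))
E
```

```text
scene cabinet 0.65 11492 [ 0.842 -0.21   0.187] [ 0.62  -0.305  0.013] [ 0.906 -0.096  0.195]
scene tile_drawer_handle 0.96 496 [ 0.607 -0.164  0.175] [ 0.386 -0.265 -0.   ] [ 0.639 -0.021  0.19 ]
scene tile_drawer 0.65 392 [ 0.608 -0.169  0.176] [ 0.565 -0.259  0.152] [ 0.632 -0.078  0.181]
scene light_bench 0.97 2321 [0.48  0.212 0.054] [0.425 0.065 0.005] [0.509 0.367 0.179]
scene bottle_pink 0.67 459 [0.734 0.056 0.128] [0.649 0.037 0.001] [0.751 0.161 0.167]
scene bottle_teal 0.71 848 [0.772 0.166 0.098] [0.746 0.154 0.01 ] [0.784 0.191 0.176]
scene bottle_plum 0.96 710 [ 0.812 -0.006  0.092] [ 0.789 -0.019  0.009] [0.823 0.017 0.156]
scene bisque_bowl 0.72 699 [0.719 0.322 0.026] [0.681 0.271 0.006] [0.772 0.363 0.048]
scene glaze_brush 0.89 624 [ 0.436 -0.404  0.016] [ 0.406 -0.506  0.   ] [ 0.468 -0.334  0.021]
scene top ((766.0550537109375, -187.15931701660156), (211.44223022460938, 262.6678466796875), 80.83485412597656) 5674 0.19022656128998472
side cabinet 0.58 12341 [ 0.7   -0.228  0.177] [ 0.589 -0.31   0.019] [ 0.868 -0.086  0.191]
side tile_drawer_handle 0.9 2428 [ 0.603 -0.186  0.144] [ 0.565 -0.268  0.078] [ 0.694 -0.075  0.176]
side light_bench 0.92 3585 [0.455 0.117 0.062] [ 0.416  0.056 -0.001] [0.505 0.366 0.177]
side bottle_pink 0.96 684 [0.706 0.046 0.101] [0.694 0.034 0.024] [0.73  0.071 0.164]
side bottle_teal 0.66 752 [0.741 0.161 0.1  ] [0.729 0.149 0.009] [0.767 0.186 0.173]
side bottle_plum 0.61 201 [ 0.785 -0.007  0.134] [ 0.773 -0.018  0.105] [0.804 0.009 0.154]
side clay_cup 0.91 601 [ 0.627 -0.009  0.046] [ 0.6   -0.037  0.007] [0.66  0.023 0.071]
side bisque_bowl 0.87 627 [0.727 0.321 0.023] [0.677 0.267 0.003] [0.767 0.358 0.044]
side glaze_brush 0.97 1217 [ 0.43  -0.401  0.016] [ 0.407 -0.477  0.007] [ 0.461 -0.338  0.02 ]
side top ((763.91796875, -192.3023223876953), (212.33473205566406, 258.9755554199219), 80.8749008178711) 5622 0.1881563779238405
```

Run:
```python
from h import *
S={n:np.load(f"{n}0.npz") for n in ["scene","side"]}
# cabinet top combined
for n in S:
    W=S[n]["W"]; P=W.reshape(-1,3); P=P[~np.isnan(P[:,0])]
    P=P[(P[:,0]>.55)&(P[:,0]<.98)&(P[:,1]>-.4)&(P[:,1]<-.02)]
    th=np.radians(-9.2); R=np.array([[np.cos(th),-np.sin(th)],[np.sin(th),np.cos(th)]])
    c=np.array([.766,-.189]); L=(P[:,:2]-c)@R
    t=(abs(P[:,2]-.19)<.004)
    print(n,"top ext",np.percentile(L[t],[0.5,1,99,99.5],axis=0).round(4).tolist())
    # front points
    for z0,z1 in [(.143,.149),(.149,.16),(.16,.172),(.172,.18),(.05,.06)]:
        f=(P[:,2]>z0)&(P[:,2]<z1)&(L[:,0]<0)&(abs(L[:,1])<.10)
        h,e=np.histogram(L[f,0],bins=np.arange(-.25,0,.005)); print(z0,[(round(e[i],3),int(h[i])) for i in range(len(h)) if h[i]>3])
    f=(P[:,2]>.146)&(P[:,2]<.161)&(L[:,0]<-.16)
    print("handle",L[f].mean(0) if f.any() else 0, np.ptp(L[f],axis=0) if f.any() else 0, P[f].mean(0),f.sum(), L[f].min(0),L[f].max(0))
    if f.sum()>20:
        k=np.polyfit(L[f,1],L[f,0],1); print("slope",k)
    # bench
    P=W.reshape(-1,3); P=P[~np.isnan(P[:,0])]
    P=P[(P[:,0]>.38)&(P[:,0]<.56)&(P[:,1]>0.02)&(P[:,1]<.42)]
    t=abs(P[:,2]-.03)<.005
    print("rail",cv2.minAreaRect(P[t][:,:2].astype(np.float32)*1000),t.sum())
    for lo,hi,nm in [(.05,.17,"meter"),(.25,.4,"lamp")]:
        t=(P[:,1]>lo)&(P[:,1]<hi)&(P[:,2]>.1)
        Q=P[t]; print(nm,len(Q),Q.mean(0).round(4),np.percentile(Q,1,0).round(3),np.percentile(Q,99,0).round(3))
```

```text
scene top ext [[-0.1263, -0.1031], [-0.1245, -0.1023], [0.1277, 0.1043], [0.1284, 0.1056]]
0.143 []
0.149 [(np.float64(-0.2), 44), (np.float64(-0.195), 63), (np.float64(-0.19), 10)]
0.16 []
0.172 [(np.float64(-0.165), 22), (np.float64(-0.16), 61), (np.float64(-0.155), 73), (np.float64(-0.15), 95), (np.float64(-0.145), 7)]
0.05 []
handle [-0.19352576 -0.00045624] [0.04314756 0.16241115] [ 0.57489076 -0.15850924  0.15588726] 123 [-0.20388182 -0.10089777] [-0.16073426  0.06151338]
slope [-0.02572994 -0.19353749]
rail ((472.8436279296875, 217.73654174804688), (332.52288818359375, 68.35282135009766), 85.77117919921875) 330
meter 362 [0.4685 0.1065 0.1485] [0.428 0.097 0.101] [0.492 0.123 0.182]
lamp 530 [0.4877 0.3228 0.1558] [0.447 0.287 0.101] [0.509 0.382 0.181]
side top ext [[-0.1294, -0.108], [-0.1287, -0.1072], [0.1224, 0.0996], [0.1248, 0.1011]]
0.143 [(np.float64(-0.205), 8), (np.float64(-0.165), 87), (np.float64(-0.13), 6)]
0.149 [(np.float64(-0.205), 104), (np.float64(-0.2), 78), (np.float64(-0.195), 21), (np.float64(-0.19), 12), (np.float64(-0.185), 12), (np.float64(-0.18), 14)
[... 193 characters left out ...]
oat64(-0.13), 16), (np.float64(-0.125), 4)]
0.172 [(np.float64(-0.165), 116), (np.float64(-0.16), 126), (np.float64(-0.155), 125), (np.float64(-0.15), 32), (np.float64(-0.135), 6), (np.float64(-0.13), 70)]
0.05 [(np.float64(-0.185), 30), (np.float64(-0.18), 32)]
handle [-0.17909688 -0.0094827 ] [0.04345662 0.20446994] [ 0.58769087 -0.1697265   0.15372708] 532 [-0.20413068 -0.10548118] [-0.16067407  0.09898875]
slope [-0.01505727 -0.17923966]
rail ((468.52593994140625, 212.71510314941406), (330.6261291503906, 69.30447387695312), 85.7103271484375) 375
meter 712 [0.4495 0.1008 0.1473] [0.422 0.094 0.101] [0.483 0.12  0.179]
lamp 678 [0.4636 0.3108 0.1567] [0.437 0.283 0.105] [0.5   0.371 0.178]
```

Run:
```python
import cv2,numpy as np
a=cv2.imread("pics/side0.png"); b=cv2.imread("pics/scene0.png")
x=cv2.resize(a[90:260,100:340],(800,567),interpolation=cv2.INTER_CUBIC); cv2.imwrite("pics/side_z.png",x)
x=cv2.resize(b[115:205,180:350],(800,424),interpolation=cv2.INTER_CUBIC); cv2.imwrite("pics/scene_z.png",x)
```

```text
(no output)
```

View pics/side_z.png

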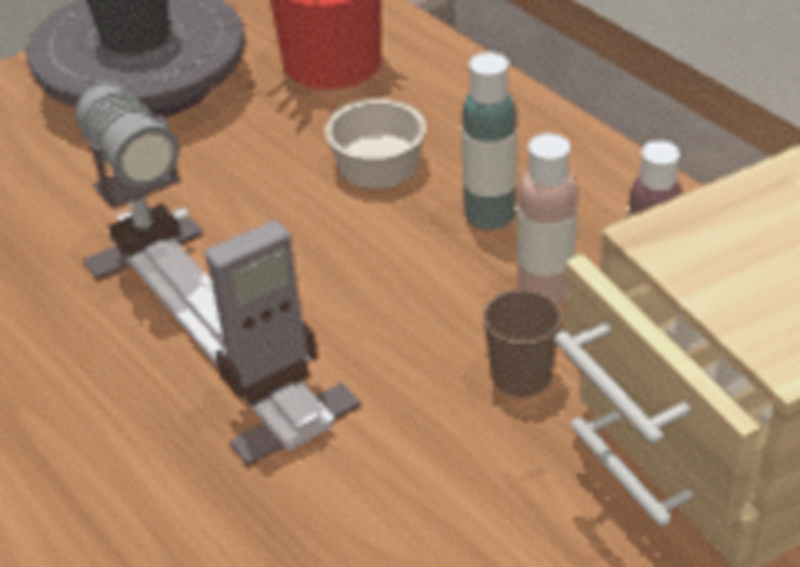

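View pics/scene_z.png

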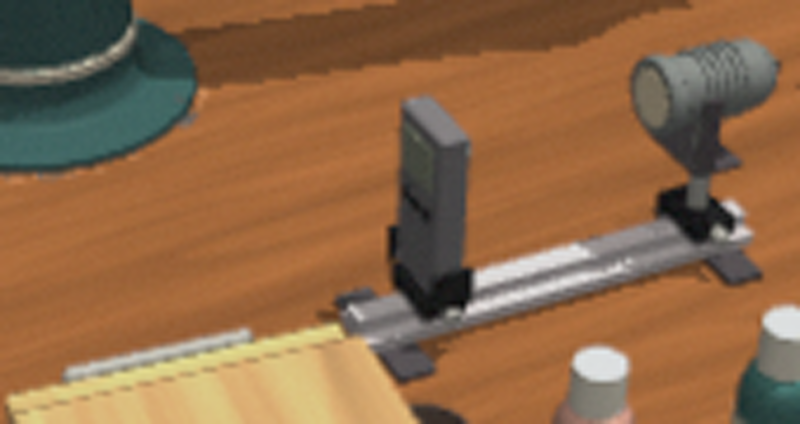

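The side view confirms the drawer is a little ajar. The handle bar is at about (0.568,-0.158,0.154), cabinet yaw ≈ -9.2°, bench centre ≈ (0.471,0.215), yaw ≈ -4.3°. Now I lift and swing round towards the cabinet.

Call:
drive_tool --plan '[[[-0.03,0,-0.03],[0,0,0.05],0.03],[[-0.045,-0.0016,-0.03],[0,0,0.0726],0.03],[[-0.045,-0.0016,-0.02],[0,0,0.0726],0.03],[[-0.045,-0.0016,0],[0,0,0.0726],0.03],[[-0.045,-0.0016,0],[0,0,0.0726],0.03],[[-0.045,-0.0016,0],[0,0,0.0726],0.03],[[-0.045,-0.0016,0],[0,0,0.0726],0.03],[[-0.045,-0.0016,0],[0,0,0.0726],0.03]]'

```text
clock: 2.05
eef_pos: [0.4602, 0.4234, 0.331]
ee_rot: [-1.271, -2.871, -0.001]
contact_force: [0.3, -0.0, -1.1]
opening: 0.0299
```

Call:
drive_tool --plan '[[[-0.045,-0.0016,0],[0,0,0.0726],0.03],[[-0.045,-0.0016,0],[0,0,0.0726],0.03],[[-0.045,-0.0016,0],[0,0,0.0726],0.03],[[-0.045,-0.0016,0],[0,0,0.0726],0.03],[[-0.045,-0.0016,0],[0,0,0.0726],0.03],[[-0.045,-0.0016,0],[0,0,0.0726],0.03],[[-0.045,-0.0016,0],[0,0,0.0726],0.03],[[-0.02,0,0],[0,0,0.03],0.03]]'

```text
clock: 2.85
eef_pos: [0.6138, 0.1107, 0.3307]
ee_rot: [2.024, 2.403, 0.001]
contact_force: [-0.2, 0.2, 0.6]
opening: 0.0301
```

```bash
cat >> h.py <<'E'
from scipy.spatial.transform import Rotation as Ro
def delta(target,yaw_y_deg,s=None):
    "shift in tool frame and turn to get to target with tool down, tool y at given world angle"
    s=s or arm.sense(); R=Ro.from_rotvec(s["ee_rot"])
    a=np.radians(yaw_y_deg); y=np.array([np.cos(a),np.sin(a),0]); z=np.array([0,0,-1.]); x=np.cross(y,z)
    G=Ro.from_matrix(np.stack([x,y,z],1))
    print("pos",s["eef_pos"].round(4),"clock",s["clock"],"shift",R.inv().apply(np.array(target)-s["eef_pos"]).round(4),"turn",(R.inv()*G).as_rotvec().round(4),"open",round(s["opening"],4),"F",s["contact_force"].round(1))
E
python3 -c "
from h import *
print(arm.sense()['joints'].round(3))
delta([.568,-.158,.30],-9.2)"
```

```text
[-0.568  0.377  0.458  1.529 -0.172  1.275  0.084]
pos [0.6138 0.1107 0.3307] clock 2.85 shift [-0.257  -0.0908  0.0305] turn [ 0.0006 -0.0006  0.3313] open 0.0301 F [-0.2  0.2  0.6]
```

Call:
drive_tool --plan '[[[-0.038,-0.007,0],[0,0,0.047],0.03],[[-0.038,-0.007,0],[0,0,0.047],0.03],[[-0.038,-0.007,0],[0,0,0.047],0.03],[[-0.038,-0.007,0],[0,0,0.047],0.03],[[-0.038,-0.007,0],[0,0,0.047],0.03],[[-0.038,-0.007,0],[0,0,0.047],0.03],[[-0.038,-0.007,0],[0,0,0.047],0.03],[[0,0,0],[0,0,0],0.03]]'

```text
clock: 3.65
eef_pos: [0.5697, -0.166, 0.3303]
ee_rot: [2.404, 2.023, 0.002]
contact_force: [-0.8, 0.8, 0.6]
opening: 0.03
```

Run:
```python
from h import *
delta([.568,-.158,.30],-9.2); print(arm.sense()['joints'].round(3))
for n in ["wrist","scene","side"]:
    c=eyes.calibration(n);p,d=eyes.get_image(n); cv2.imwrite(f"pics/{n}1.png",p); np.savez(f"{n}1.npz",p=p,d=d,W=cloud(n,d,c))
    q=[.568,-.158,.154]; print(n,proj(n,q,c), proj(n,arm.sense()["eef_pos"],c))
```

```text
pos [ 0.5697 -0.166   0.3303] clock 3.65 shift [ 0.0075 -0.003   0.0303] turn [ 0.0011 -0.001  -0.0111] open 0.03 F [-0.8  0.8  0.6]
[-0.252  0.338  0.626  1.612 -0.207  1.258  0.24 ]
wrist [[251.03757079 168.71528452]] [[254.85510408 250.80273281]]
scene [[211.79886239 189.40025186]] [[208.29807236 137.29045198]]
side [[280.59101671 204.33138125]] [[287.23610494 144.76955221]]
```

View pics/wrist1.png

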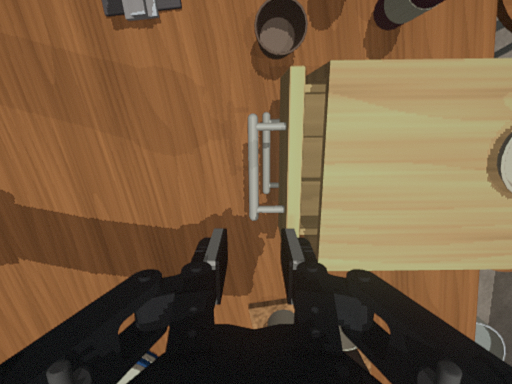

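View pics/side1.png

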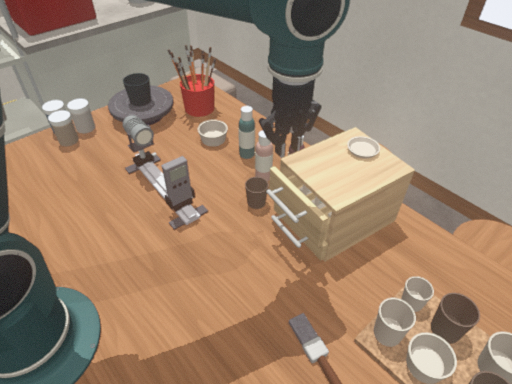

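The wrist view shows the upper handle bar at column ~254, rows 116–217, parallel to the jaw faces. I'll measure it with the wrist cloud.

Run:
```python
from h import *
W=np.load("wrist1.npz")["W"]
m=(np.mgrid[:384,:512]); 
r=W[122:212,244:264].reshape(-1,3); r=r[(r[:,2]>.14)&(r[:,2]<.175)]
print(len(r),r.mean(0),r.min(0),r.max(0)); k=cv2.fitLine(r[:,:2].astype(np.float32),2,0,.01,.01).ravel(); print(k,np.degrees(np.arctan2(k[1],k[0])))
print("z top",np.percentile(r[:,2],[5,50,95]))
f=W[80:220,289:302].reshape(-1,3);print("front edge",np.median(f,0), np.percentile(f[:,2],[5,50,95]))
# cabinet top by wrist
P=W.reshape(-1,3);P=P[abs(P[:,2]-.19)<.006]; print(cv2.minAreaRect(P[:,:2].astype(np.float32)*1000))
# cabinet left/front edges of top
```

```text
955 [ 0.57118905 -0.15442921  0.15730412] [ 0.55707109 -0.20821589  0.15251481] [ 0.58899137 -0.1077618   0.16052323]
[ 0.16488874  0.98631215  0.57118905 -0.15442921] 80.509224
z top [0.15487828 0.15753175 0.15924236]
front edge [nan nan nan] [nan nan nan]
((741.1797485351562, -187.63885498046875), (211.18170166015625, 210.82347106933594), 80.93364715576172)
```

Call:
drive_tool --plan '[[[0.005,0,0.02],[0,0,-0.006],0.03],[[0.0056,-0.0004,0.03],[0,0,-0.005],0.03],[[0,0,0.03],[0,0,0],0.03],[[0,0,0.03],[0,0,0],0.03],[[0,0,0.025],[0,0,0],0.03],[[0,0,0.015],[0,0,0],0.03],[[0,0,0],[0,0,0],0.03],[[0,0,0],[0,0,0],0.03]]'

```text
clock: 4.6
eef_pos: [0.5783, -0.1344, 0.1743]
ee_rot: [-2.357, -2.072, -0.01]
contact_force: [1.0, 0.4, 0.1]
opening: 0.0302
```

Run:
```python
from h import *
delta([.571,-.155,.153],-9.3)
for n in ["wrist","side"]:
    p,d=eyes.get_image(n); cv2.imwrite(f"pics/{n}2.png",p)
```

```text
pos [ 0.5783 -0.1344  0.1743] clock 4.6 shift [-0.0215 -0.0046  0.0212] turn [ 0.0015 -0.0071  0.0339] open 0.0302 F [1.  0.4 0.1]
```

View pics/wrist2.png

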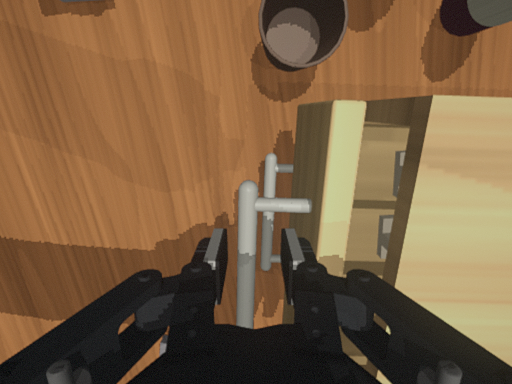

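Call:
drive_tool --plan '[[[-0.008,-0.002,0],[0,0,0.015],0.03],[[-0.008,-0.002,0],[0,0,0.015],0.03],[[-0.004,0,0],[0,0,0.004],0.03],[[0,0,0],[0,0,0],0.03],[[0,0,0.005],[0,0,0],0.03],[[0,0,0.005],[0,0,0],0.03],[[0,0,0.005],[0,0,0],0.03],[[0,0,0],[0,0,0],0.03]]'

```text
clock: 5.5
eef_pos: [0.572, -0.1561, 0.1608]
ee_rot: [-2.398, -2.029, -0.015]
contact_force: [-0.1, 0.4, -0.4]
opening: 0.0301
```

Run:
```python
from h import *
delta([.571,-.155,.153],-9.3)
```

```text
pos [ 0.572  -0.1561  0.1608] clock 5.5 shift [ 0.0009 -0.0012  0.0078] turn [ 0.0061 -0.0077 -0.004 ] open 0.0301 F [-0.1  0.4 -0.4]
```

Good. Now I finish the descent and close.

Call:
drive_tool --plan '[[[0.001,-0.001,0.004],[0.006,-0.007,-0.004],0.03],[[0,0,0.004],[0,0,0],0.03],[[0,0,0],[0,0,0],0.03],[[0,0,0],[0,0,0],0.0],[[0,0,0],[0,0,0],0.0],[[0,0,0],[0,0,0],0.0],[[0,0,0],[0,0,0],0.0],[[0,0,0],[0,0,0],0.0]]'

```text
clock: 6.3
eef_pos: [0.5723, -0.1545, 0.1525]
ee_rot: [2.392, 2.035, 0.002]
contact_force: [-0.3, 0.9, 3.6]
opening: 0.0089
```

Call:
drive_tool --plan '[[[0,-0.01,0],[0,0,0],0.0],[[0,-0.02,0],[0,0,0],0.0],[[0,-0.025,0],[0,0,0],0.0],[[0,-0.025,0],[0,0,0],0.0],[[0,-0.025,0],[0,0,0],0.0],[[0,-0.025,0],[0,0,0],0.0],[[0,-0.02,0],[0,0,0],0.0],[[0,0,0],[0,0,0],0.0]]'

```text
clock: 7.1
eef_pos: [0.4193, -0.1297, 0.1526]
ee_rot: [2.387, 2.033, 0.009]
contact_force: [-1.3, -2.2, -6.1]
opening: 0.0089
```

Run:
```python
from h import *
delta([.572-.987*.17,-.1545+.16*.17,.153],-9.3); print(arm.sense()['joints'].round(3))
for n in ["scene"]:
    p,d=eyes.get_image(n); cv2.imwrite(f"pics/{n}3.png",p)
```

```text
pos [ 0.4193 -0.1297  0.1526] clock 7.1 shift [ 0.     -0.0152 -0.0006] turn [ 0.0086 -0.0007  0.0023] open 0.0089 F [-1.3 -2.2 -6.1]
[-0.313  0.248  0.615  2.169 -0.207  0.771  0.275]
```

View pics/scene3.png

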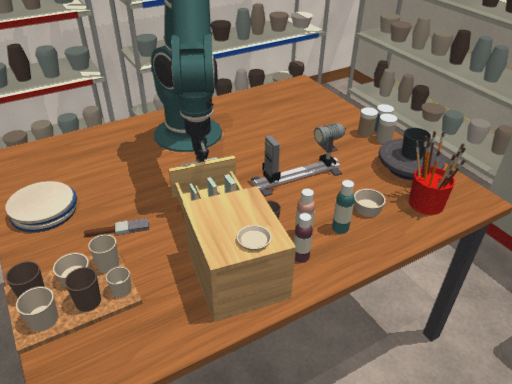

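The drawer is out about 0.17 m and three tiles show at (195–235,187). Now release and lift clear.

Call:
drive_tool --plan '[[[0,0,0],[0,0,0],0.03],[[0,0,0],[0,0,0],0.03],[[0,0,0],[0,0,0],0.03],[[0,0,-0.02],[0,0,0],0.03],[[0,0,-0.04],[0,0,0],0.03],[[0,0,-0.04],[0,0,0],0.03],[[0,0,-0.04],[0,0,0],0.03],[[0,0,-0.02],[0,0,0],0.06]]'

```text
clock: 7.95
eef_pos: [0.418, -0.1298, 0.3152]
ee_rot: [2.39, 2.033, -0.003]
contact_force: [-0.2, -0.7, -0.4]
opening: 0.0431
```

Run:
```python
from h import *
delta([.5,-.14,.31],-9.3)
for n in ["wrist","scene","side"]:
    c=eyes.calibration(n);p,d=eyes.get_image(n); W=cloud(n,d,c); cv2.imwrite(f"pics/{n}4.png",p); np.savez(f"{n}4.npz",p=p,d=d,W=W)
    for q in ["tile_thin","tile_medium","tile_thick","tile_thin_glaze"]:
        for r in cut_out(n,q)[:3]:
            m=r["region"]; P=W[m]; P=P[~np.isnan(P[:,0])]; v,u=np.nonzero(m)
            print(n,q,round(r["p"],2),m.sum(),u.mean().round(),v.mean().round(),np.median(P,0).round(3))
```

```text
pos [ 0.418  -0.1298  0.3152] clock 7.95 shift [0.0031 0.0825 0.0054] turn [0.0015 0.0037 0.0013] open 0.0431 F [-0.2 -0.7 -0.4]
wrist tile_thin 0.72 1919 371.0 220.0 [ 0.548 -0.21   0.129]
wrist tile_medium 0.64 2007 370.0 174.0 [ 0.546 -0.15   0.137]
wrist tile_medium 0.63 26894 378.0 167.0 [ 0.584 -0.15   0.089]
wrist tile_medium 0.2 964 285.0 297.0 [ 0.433 -0.39   0.019]
wrist tile_thick 0.83 2075 380.0 127.0 [ 0.555 -0.099  0.157]
scene tile_thin 0.39 99 193.0 193.0 [ 0.551 -0.212  0.154]
scene tile_thin 0.34 2346 300.0 159.0 [0.48  0.244 0.049]
scene tile_medium 0.44 129 211.0 187.0 [ 0.555 -0.156  0.157]
scene tile_medium 0.23 709 368.0 202.0 [0.721 0.325 0.027]
scene tile_thick 0.58 174 229.0 184.0 [ 0.569 -0.106  0.158]
scene tile_thin_glaze 0.4 43 192.0 191.0 [ 0.553 -0.213  0.162]
side tile_thin 0.73 396 292.0 229.0 [ 0.547 -0.217  0.133]
side tile_medium 0.84 545 274.0 217.0 [ 0.545 -0.161  0.128]
side tile_thick 0.71 513 262.0 200.0 [ 0.554 -0.11   0.139]
side tile_thin_glaze 0.69 220 293.0 228.0 [ 0.549 -0.218  0.136]
```

View pics/wrist4.png

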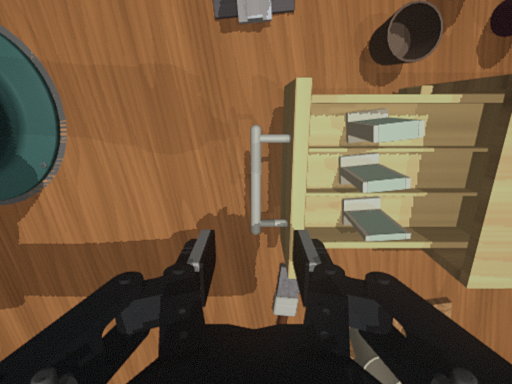

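View pics/side4.png

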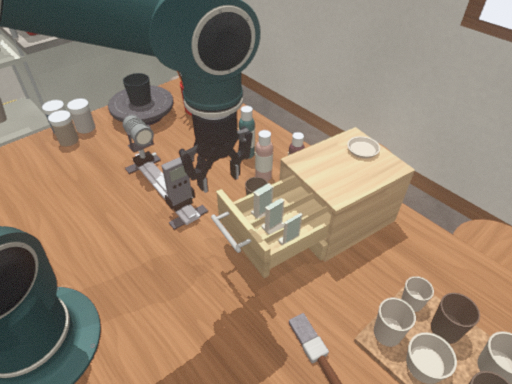

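The three tiles stand in the drawer, and the thinnest is in the -y lane (wrist view 378,222; side view 292,229). It is slightly yawed. I move above it for a close measurement.

Call:
drive_tool --plan '[[[-0.007,0.015,0],[0,0,0],0.075],[[-0.01,0.024,0],[0,0,0],0.075],[[-0.01,0.026,0],[0,0,0],0.075],[[-0.01,0.026,0],[0,0,0],0.075],[[-0.01,0.026,0],[0,0,0],0.075],[[-0.008,0.02,0],[0,0,0],0.075],[[0,0,0],[0,0,0],0.075],[[0,0,0],[0,0,0],0.075]]'

```text
clock: 9.5
eef_pos: [0.5488, -0.2076, 0.3107]
ee_rot: [2.389, 2.04, -0.006]
contact_force: [-0.1, 0.2, -0.3]
opening: 0.0749
```

Run:
```python
from h import *
delta([.55,-.213,.31],-9.3)
for n in ["wrist"]:
    c=eyes.calibration(n);p,d=eyes.get_image(n); W=cloud(n,d,c); cv2.imwrite(f"pics/{n}5.png",p); np.savez(f"{n}5.npz",p=p,d=d,W=W)
    for q in ["tile_thin","tile_thin_glaze"]:
        for r in cut_out(n,q)[:3]:
            m=r["region"]; P=W[m]; P=P[~np.isnan(P[:,0])]; v,u=np.nonzero(m)
            print(n,q,round(r["p"],2),m.sum(),u.mean().round(),v.mean().round(),np.median(P,0).round(3))
            t=P[P[:,2]>.160]; 
            if len(t)>20: print("top",len(t),cv2.minAreaRect(t[:,:2].astype(np.float32)*1000),t[:,2].mean())
            f=P[P[:,2]<.100]
            if len(f)>20: print("foot",len(f),cv2.minAreaRect(f[:,:2].astype(np.float32)*1000),f[:,2].mean())
```

```text
pos [ 0.5488 -0.2076  0.3107] clock 9.5 shift [-0.0052  0.0021  0.0008] turn [-0.0024  0.0034  0.005 ] open 0.0749 F [-0.1  0.2 -0.3]
wrist tile_thin 0.7 1486 256.0 175.0 [ 0.551 -0.21   0.127]
top 407 ((550.2951049804688, -213.9316864013672), (7.526033401489258, 47.673431396484375), 83.8466567993164) 0.1678744911670928
foot 531 ((547.8076171875, -204.35055541992188), (55.89870071411133, 24.24612808227539), 6.616605758666992) 0.092826583513528
wrist tile_thin 0.35 1308 247.0 125.0 [ 0.551 -0.151  0.161]
top 653 ((549.6640625, -155.1474151611328), (12.084980964660645, 47.06554412841797), 86.5666732788086) 0.16880277957527226
foot 541 ((549.5211181640625, -155.172119140625), (36.24619674682617, 48.479942321777344), 85.7936782836914) 0.09299873526469339
wrist tile_thin_glaze 0.57 718 257.0 181.0 [ 0.55  -0.211  0.154]
top 304 ((550.5856323242188, -213.96299743652344), (7.526033401489258, 36.515411376953125), 83.8466567993164) 0.16781338651005348
```

View pics/wrist5.png

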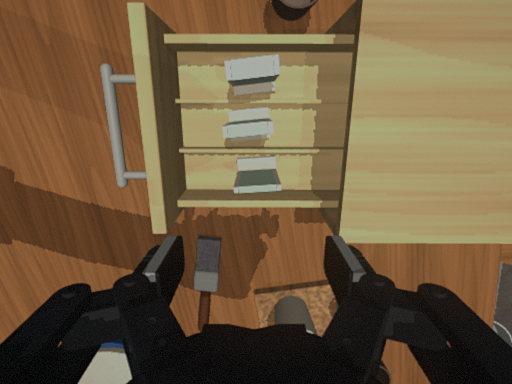

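The wrist view shows the thin tile's top edge at (235–281,190). That puts its centre at (0.5503,-0.2139) with long axis ≈ -6.1°. I align and descend partway.

Call:
drive_tool --plan '[[[-0.006,0.0025,0.01],[0,0,-0.03],0.07],[[0,0,0.02],[0,0,-0.02],0.07],[[0,0,0.02],[0,0,0],0.07],[[0,0,0.02],[0,0,0],0.07],[[0,0,0.01],[0,0,0],0.07],[[0,0,0],[0,0,0],0.07],[[0,0,0],[0,0,0],0.07],[[0,0,0],[0,0,0],0.07]]'

```text
clock: 10.45
eef_pos: [0.5491, -0.2109, 0.2334]
ee_rot: [2.329, 2.103, 0.007]
contact_force: [-0.1, 0.3, 0.3]
opening: 0.0698
```

Run:
```python
from h import *
delta([.5503,-.2139,.143],-6.1)
for n in ["wrist","scene","side"]:
    c=eyes.calibration(n);p,d=eyes.get_image(n); W=cloud(n,d,c); cv2.imwrite(f"pics/{n}6.png",p); np.savez(f"{n}6.npz",p=p,d=d,W=W)
    for q in ["tile_thin"]:
        for r in cut_out(n,q)[:1]:
            m=r["region"]; P=W[m]; P=P[~np.isnan(P[:,0])]; v,u=np.nonzero(m)
            print(n,q,round(r["p"],2),m.sum(),u.mean().round(),v.mean().round(),np.median(P,0).round(3))
            t=P[P[:,2]>.160]; 
            if len(t)>20:
                k=cv2.fitLine(t[:,:2].astype(np.float32),2,0,.01,.01).ravel()
                print("top",len(t),cv2.minAreaRect(t[:,:2].astype(np.float32)*1000),np.degrees(np.arctan(k[1]/k[0])))
```

```text
pos [ 0.5491 -0.2109  0.2334] clock 10.45 shift [-0.0029  0.001   0.0904] turn [ 0.0055 -0.0007  0.0047] open 0.0698 F [-0.1  0.3  0.3]
wrist tile_thin 0.98 2731 255.0 194.0 [ 0.551 -0.21   0.132]
top 727 ((550.3658447265625, -213.45217895507812), (7.0362138748168945, 46.996700286865234), 85.00596618652344) -5.316823
scene tile_thin 0.63 12926 233.0 241.0 [ 0.819 -0.203  0.174]
top 7093 ((673.6004638671875, -172.57070922851562), (211.71730041503906, 449.66259765625), 80.8783950805664) -9.319024
side tile_thin 0.96 390 291.0 229.0 [ 0.546 -0.217  0.133]
top 66 ((549.63818359375, -215.2339630126953), (7.741055965423584, 47.26899719238281), 85.808349609375) -5.132119
```

View pics/wrist6.png

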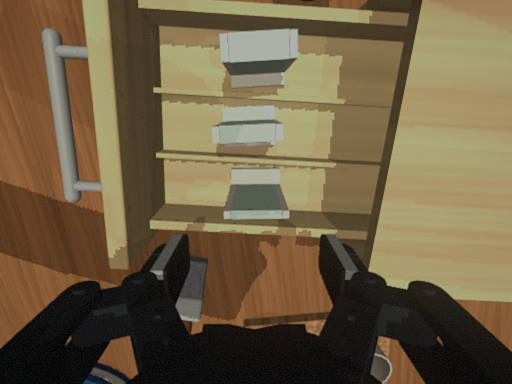

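View pics/side6.png

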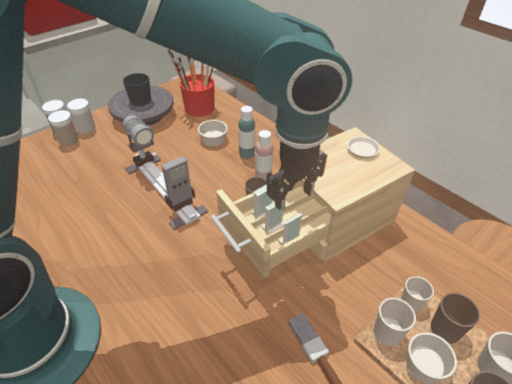

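Call:
drive_tool --plan '[[[-0.003,0.001,0],[0.005,0,-0.009],0.07],[[0,0,0],[0,0,0],0.07],[[0,0,0.012],[0,0,0],0.07],[[0,0,0.014],[0,0,0],0.07],[[0,0,0.014],[0,0,0],0.07],[[0,0,0.014],[0,0,0],0.07],[[0,0,0.01],[0,0,0],0.07],[[0,0,0],[0,0,0],0.07]]'

```text
clock: 11.55
eef_pos: [0.5487, -0.214, 0.1614]
ee_rot: [-2.319, -2.115, 0.003]
contact_force: [0.5, -0.1, 0.5]
opening: 0.0699
```

Run:
```python
from h import *
delta([.5504,-.2137,.143],-5.3)
for n in ["wrist"]:
    c=eyes.calibration(n);p,d=eyes.get_image(n); W=cloud(n,d,c); cv2.imwrite(f"pics/{n}7.png",p)
    for q in ["tile_thin"]:
        for r in cut_out(n,q)[:1]:
            m=r["region"]; P=W[m]; P=P[~np.isnan(P[:,0])]
            t=P[P[:,2]>.160]; 
            k=cv2.fitLine(t[:,:2].astype(np.float32),2,0,.01,.01).ravel()
            print("top",r["p"],len(t),cv2.minAreaRect(t[:,:2].astype(np.float32)*1000),np.degrees(np.arctan(k[1]/k[0])))
```

```text
pos [ 0.5487 -0.214   0.1614] clock 11.55 shift [0.0004 0.0017 0.0184] turn [-0.0033 -0.0008  0.0003] open 0.0699 F [ 0.5 -0.1  0.5]
top 0.85 2032 ((550.7725830078125, -213.50071716308594), (8.400776863098145, 48.186763763427734), 84.66119384765625) -5.628946
```

View pics/wrist7.png

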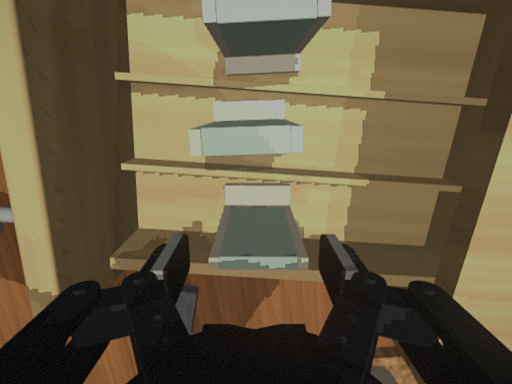

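The tile is centred between the pads (212–303). I go the last 18 mm and close.

Call:
drive_tool --plan '[[[0.0004,0.002,0.008],[0,0,0],0.07],[[0,0,0.008],[0,0,0],0.07],[[0,0,0.003],[0,0,0],0.07],[[0,0,0],[0,0,0],0.07],[[0,0,0],[0,0,0],0.055],[[0,0,0],[0,0,0],0.053],[[0,0,0],[0,0,0],0.05],[[0,0,0],[0,0,0],0.05]]'

```text
clock: 12.45
eef_pos: [0.5525, -0.2144, 0.1442]
ee_rot: [2.321, 2.116, 0.002]
contact_force: [-0.6, -0.0, 0.1]
opening: 0.05
```

Run:
```python
from h import *
delta([.5507,-.2137,.143],-5.5)
for n in ["wrist"]:
    c=eyes.calibration(n);p,d=eyes.get_image(n); W=cloud(n,d,c); cv2.imwrite(f"pics/{n}8.png",p)
    for q in ["tile_thin"]:
        for r in cut_out(n,q)[:1]:
            m=r["region"]; P=W[m]; P=P[~np.isnan(P[:,0])]
            t=P[P[:,2]>.160]; 
            k=cv2.fitLine(t[:,:2].astype(np.float32),2,0,.01,.01).ravel()
            print("top",r["p"],len(t),cv2.minAreaRect(t[:,:2].astype(np.float32)*1000),np.degrees(np.arctan(k[1]/k[0])))
```

```text
pos [ 0.5525 -0.2144  0.1442] clock 12.45 shift [ 0.0006 -0.0018  0.0012] turn [ 0.0015 -0.0002  0.0038] open 0.05 F [-0.6 -0.   0.1]
top 0.64 2819 ((551.6943969726562, -213.82403564453125), (8.640828132629395, 48.28986740112305), 84.88876342773438) -5.349357
```

View pics/wrist8.png

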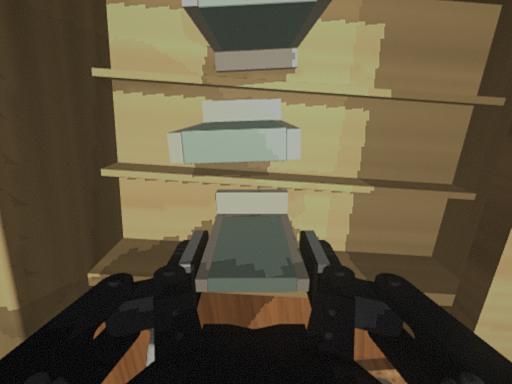

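Call:
drive_tool --plan '[[[0,0,0],[0,0,0],0.045],[[0,0,0],[0,0,0],0.04],[[0,0,0],[0,0,0],0.035],[[0,0,0],[0,0,0],0.035],[[0,0,0],[0,0,0],0.03],[[0,0,-0.005],[0,0,0],0.03],[[0,0,-0.005],[0,0,0],0.03],[[0,0,0],[0,0,0],0.03]]'

```text
clock: 13.35
eef_pos: [0.5526, -0.2145, 0.1552]
ee_rot: [2.321, 2.116, 0.002]
contact_force: [-0.2, -0.2, -0.7]
opening: 0.047
```

Run:
```python
from h import *
delta([.5507,-.2137,.143],-5.5)
for n in ["wrist","side"]:
    p,d=eyes.get_image(n); cv2.imwrite(f"pics/{n}9.png",p if n=="wrist" else cv2.resize(p[120:290,180:380],(800,680))[:600])
```

```text
pos [ 0.5526 -0.2145  0.1552] clock 13.35 shift [ 0.0006 -0.002   0.0122] turn [ 0.0018 -0.0001  0.0038] open 0.047 F [-0.2 -0.2 -0.7]
```

View pics/wrist9.png

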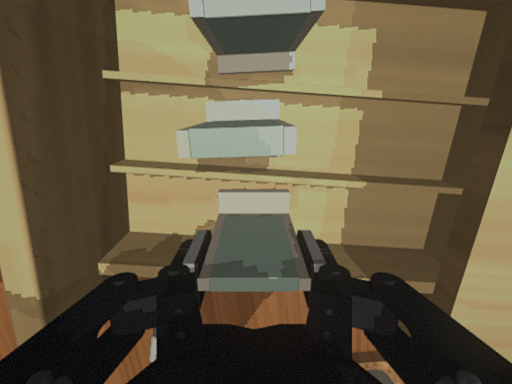

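View pics/side9.png

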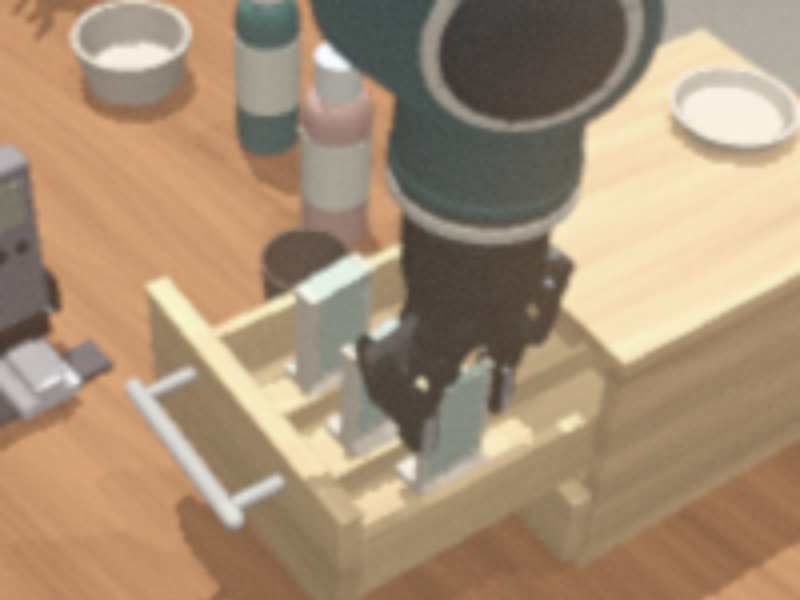

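The tile is pinched by its side edges (opening 47 mm) and lifts with the gripper. I raise it out.

Call:
drive_tool --plan '[[[0,0,-0.01],[0,0,0],0.03],[[0,0,-0.02],[0,0,0],0.03],[[0,0,-0.02],[0,0,0],0.03],[[0,0,-0.025],[0,0,0],0.03],[[0,0,-0.025],[0,0,0],0.03],[[0,0,-0.025],[0,0,0],0.03],[[0,0,-0.015],[0,0,0],0.03],[[0,0,0],[0,0,0],0.03]]'

```text
clock: 14.25
eef_pos: [0.5512, -0.2149, 0.3038]
ee_rot: [2.323, 2.114, 0.001]
contact_force: [-0.4, 0.1, -1.1]
opening: 0.0468
```

Run:
```python
from h import *
delta([.471,.215,.28],-4.3);print(arm.sense()["joints"].round(3))
for n in ["wrist","side"]:
    p,d=eyes.get_image(n); cv2.imwrite(f"pics/{n}10.png",p)
```

```text
pos [ 0.5512 -0.2149  0.3038] clock 14.25 shift [ 0.4205 -0.1201  0.0237] turn [ 0.0008  0.0002 -0.0187] open 0.0468 F [-0.4  0.1 -1.1]
[-0.206  0.367  0.684  1.653 -0.245  1.208  0.439]
```

View pics/side10.png

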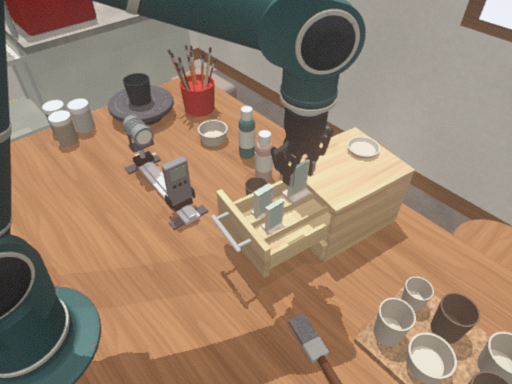

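Call:
drive_tool --plan '[[[0.012,-0.004,0],[0,0,-0.002],0.03],[[0.024,-0.007,0],[0,0,-0.002],0.03],[[0.03,-0.0085,0],[0,0,-0.002],0.03],[[0.03,-0.0085,0],[0,0,-0.002],0.03],[[0.03,-0.0085,0],[0,0,-0.002],0.03],[[0.03,-0.0085,0],[0,0,-0.002],0.03],[[0.03,-0.0085,0],[0,0,-0.002],0.03],[[0.02,-0.006,0],[0,0,-0.002],0.03]]'

```text
clock: 15.15
eef_pos: [0.502, 0.0064, 0.2938]
ee_rot: [-2.301, -2.127, 0.017]
contact_force: [0.9, 0.5, -0.4]
opening: 0.0469
```

Run:
```python
from h import *
delta([.471,.215,.28],-4.3);print(arm.sense()["joints"].round(3))
```

```text
pos [0.502  0.0064 0.2938] clock 15.15 shift [ 0.2056 -0.0471  0.014 ] turn [-0.014   0.0023 -0.0035] open 0.0469 F [ 0.9  0.5 -0.4]
[-0.604  0.177  0.6    1.866 -0.109  1.145 -0.043]
```

Call:
drive_tool --plan '[[[0.02,-0.004,-0.002],[-0.007,0,0],0.03],[[0.027,-0.006,-0.002],[-0.007,0,0],0.03],[[0.03,-0.007,-0.001],[0,0,0],0.03],[[0.03,-0.007,-0.001],[0,0,0],0.03],[[0.03,-0.007,-0.001],[0,0,0],0.03],[[0.025,-0.006,0],[0,0,0],0.03],[[0.015,-0.003,0],[0,0,0],0.03],[[0,0,0],[0,0,0],0.03]]'

```text
clock: 15.95
eef_pos: [0.4648, 0.2007, 0.2935]
ee_rot: [-2.293, -2.143, 0.018]
contact_force: [-0.4, 0.2, -1.5]
opening: 0.047
```

Run:
```python
from h import *
delta([.471,.215,.28],-4.3);print(arm.sense()["joints"].round(3))
for n in ["wrist","side","scene"]:
    c=eyes.calibration(n);p,d=eyes.get_image(n); W=cloud(n,d,c); cv2.imwrite(f"pics/{n}11.png",p); np.savez(f"{n}11.npz",p=p,d=d,W=W)
```

```text
pos [0.4648 0.2007 0.2935] clock 15.95 shift [0.0147 0.0053 0.0134] turn [-0.0097  0.0066  0.0075] open 0.047 F [-0.4  0.2 -1.5]
[-0.87   0.175  0.454  1.855 -0.083  1.142 -0.454]
```

View pics/wrist11.png

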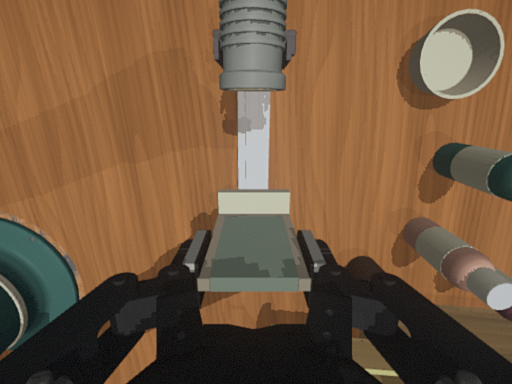

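View pics/scene11.png

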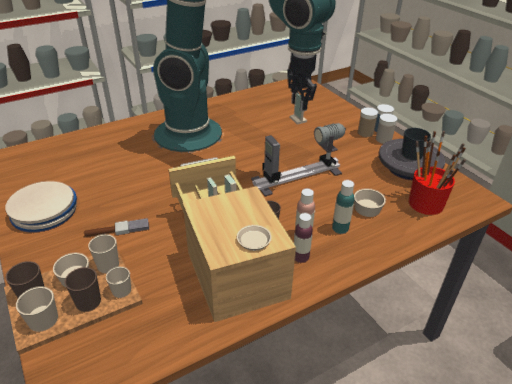

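View pics/side11.png

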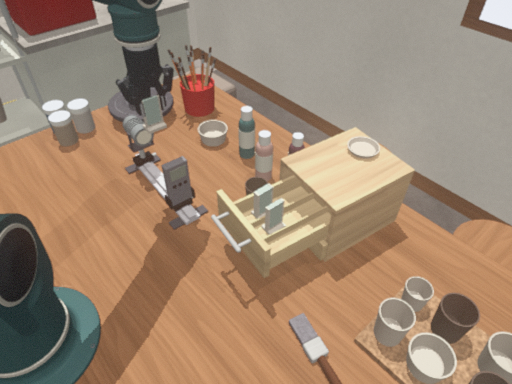

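The wrist view shows the lamp (222–287, rim row 85) and rail (238–270) lined up with the tile (203–308). I measure all of them in this one camera.

```bash
cat > meas.py <<'E'
from h import *
def meas(n,W):
    P=W.reshape(-1,3);P=P[~np.isnan(P[:,0])]; P=P[(P[:,0]>.38)&(P[:,0]<.56)&(P[:,1]>0.02)&(P[:,1]<.45)]
    r=P[abs(P[:,2]-.03)<.004]
    if len(r)>50: print(n,"rail",cv2.minAreaRect(r[:,:2].astype(np.float32)*1000),len(r),r[:,2].mean().round(4))
    l=P[(P[:,2]>.12)&(P[:,2]<.187)&(P[:,1]>.27)]
    if len(l)>50:
        print(n,"lamp",len(l),np.percentile(l,[1,50,99],axis=0).round(4).tolist())
    m=P[(P[:,2]>.12)&(P[:,2]<.187)&(P[:,1]<.15)]
    if len(m)>50: print(n,"meter",len(m),np.percentile(m,[1,50,99],axis=0).round(4).tolist())
E
python3 - <<'E'
from meas import *
for n in ["wrist","scene","side"]:
    W=np.load(f"{n}11.npz")["W"]; meas(n,W)
W=np.load("wrist11.npz")["W"]
# rail edges in wrist rows
for v in (110,130,150,170):
    row=W[v]; i=np.nonzero(abs(row[:,2]-.03)<.006)[0]; i=i[(i>200)&(i<310)]; print(v,i.min(),i.max(),row[i.min()].round(4),row[i.max()].round(4))
for v in (20,40,60,75,82):
    row=W[v]; i=np.nonzero(row[:,2]>.10)[0]; i=i[(i>190)&(i<320)]; print("lamp",v,i.min(),i.max(),row[i.min()].round(4),row[i.max()].round(4),row[i,2].max())
# tile
print("top face corners",W[283,206],W[283,303],W[283,255]); print("foot",W[203,222],W[203,286], W[212,255],W[193,255])
t=W[276:288,205:305].reshape(-1,3); k=cv2.fitLine(t[:,:2].astype(np.float32),2,0,.01,.01).ravel(); print("top line",k,np.degrees(np.arctan(k[1]/k[0])),t[:,2].mean())
s=W[216:270,230:280].reshape(-1,3); c,u=s.mean(0),np.linalg.svd(s-s.mean(0),full_matrices=False)[2][2]; print("slab face",c,u)
f=W[193:213,222:288].reshape(-1,3); f=f[abs(f[:,2]-np.median(f[:,2]))<.004]; k=cv2.minAreaRect(f[:,:2].astype(np.float32)*1000); print("foot",k,np.median(f[:,2]))
E
```

```text
wrist rail ((462.4993896484375, 224.33383178710938), (133.70968627929688, 19.432981491088867), 85.67533111572266) 1416 0.031
wrist lamp 6251 [[0.4388, 0.2865, 0.1369], [0.4702, 0.3203, 0.1739], [0.5005, 0.3525, 0.181]]
scene rail ((467.3009338378906, 217.6165771484375), (332.04815673828125, 67.89549255371094), 81.79491424560547) 305 0.03
scene lamp 495 [[0.4459, 0.2874, 0.1249], [0.4917, 0.3183, 0.162], [0.508, 0.3818, 0.1811]]
scene meter 293 [[0.4302, 0.0973, 0.1204], [0.4737, 0.1038, 0.1597], [0.4918, 0.1233, 0.1823]]
side rail ((467.712158203125, 213.39749145507812), (330.0137023925781, 68.42595672607422), 85.18657684326172) 350 0.0288
side lamp 597 [[0.4373, 0.2831, 0.1218], [0.461, 0.3075, 0.162], [0.4937, 0.3715, 0.1783]]
side meter 570 [[0.4214, 0.0935, 0.1208], [0.4489, 0.0986, 0.1596], [0.4839, 0.1199, 0.1792]]
110 246 260 [0.4561 0.2688 0.0295] [0.4749 0.2676 0.0311]
130 246 260 [0.4543 0.2428 0.0319] [0.4733 0.2415 0.0319]
150 246 259 [0.4522 0.2155 0.0317] [0.4702 0.2141 0.0305]
170 246 259 [0.4499 0.1867 0.0301] [0.4685 0.1859 0.0317]
lamp 20 221 284 [0.4445 0.3467 0.14
[... 231 characters left out ...]
2 0.301  0.1612] [0.4959 0.2971 0.1612] 0.18139283588282054
lamp 82 219 285 [0.4397 0.2953 0.1619] [0.4975 0.2921 0.1523] 0.1823796955016393
top face corners [0.44510394 0.20395016 0.31891886] [0.48596842 0.20072124 0.31783064] [0.46560527 0.20131741 0.31694829]
foot [0.44371014 0.21293132 0.24331328] [0.48679007 0.20912083 0.24033917] [0.46537632 0.20492106 0.24292796] [0.4662277  0.21790857 0.24132756]
top line [nan nan nan nan] nan nanTraceback (most recent call last):
  File "<stdin>", line 13, in <module>
    u, s, vh = gufunc(a, signature=signature)
               ~~~~~~^^^^^^^^^^^^^^^^^^^^^^^^
    raise LinAlgError("SVD did not converge")
numpy.linalg.LinAlgError: SVD did not converge
```

Call:
drive_tool --plan '[[[0.007,-0.002,0.005],[-0.005,0.003,0.003],0.03],[[0.007,-0.002,0.01],[-0.004,0.003,0.003],0.03],[[0,0,0.015],[0,0,0],0.03],[[0,0,0.015],[0,0,0],0.03],[[0,0,0.015],[0,0,0],0.03],[[0,0,0.01],[0,0,0],0.03],[[0,0,0],[0,0,0],0.03],[[0,0,0],[0,0,0],0.03]]'

```text
clock: 16.9
eef_pos: [0.462, 0.2113, 0.2177]
ee_rot: [2.312, 2.126, 0.0]
contact_force: [0.2, 0.9, -0.1]
opening: 0.0473
```

```bash
python3 -c "
from h import *
delta([.4613,.215,.1605],-4.4)"
```

```text
pos [0.462  0.2113 0.2177] clock 16.9 shift [ 0.0037 -0.001   0.0572] turn [ 0.0008  0.0004 -0.0071] open 0.0473 F [ 0.2  0.9 -0.1]
```

Call:
drive_tool --plan '[[[0.003,-0.001,0.008],[0,0,-0.007],0.03],[[0,0,0.01],[0,0,0],0.03],[[0,0,0.01],[0,0,0],0.03],[[0,0,0.01],[0,0,0],0.03],[[0,0,0.008],[0,0,0],0.03],[[0,0,0.005],[0,0,0],0.03],[[0,0,0],[0,0,0],0.03],[[0,0,0],[0,0,0],0.03]]'

```text
clock: 17.7
eef_pos: [0.4616, 0.2149, 0.1628]
ee_rot: [2.304, 2.134, 0.002]
contact_force: [0.6, 0.1, -0.8]
opening: 0.0472
```

Run:
```python
from meas import *
delta([.4613,.215,.1605],-4.4)
for n in ["wrist","side","scene"]:
    c=eyes.calibration(n);p,d=eyes.get_image(n); W=cloud(n,d,c); cv2.imwrite(f"pics/{n}12.png",p if n=="wrist" else cv2.resize(p[60:240,80:320] if n=="side" else p[80:220,220:400],(800,600))); np.savez(f"{n}12.npz",p=p,d=d,W=W); meas(n,W)
    for q in ["tile_thin","tile_thin_glaze"]:
        for r in cut_out(n,q)[:1]:
            P=W[r["region"]];P=P[~np.isnan(P[:,0])];print(n,q,round(r["p"],2),len(P),np.percentile(P,[2,50,98],axis=0).round(4).tolist(),(np.array(r["extent"])*[512,384,512,384]).round())
```

```text
pos [0.4616 0.2149 0.1628] clock 17.7 shift [ 0.0001 -0.0003  0.0023] turn [ 0.0017 -0.0003  0.0003] open 0.0472 F [ 0.6  0.1 -0.8]
wrist rail ((464.3257751464844, 249.16578674316406), (75.32328796386719, 19.98029136657715), 85.44329071044922) 1764 0.031
wrist lamp 15037 [[0.4382, 0.2872, 0.1403], [0.4689, 0.3093, 0.1745], [0.5017, 0.3281, 0.1813]]
wrist tile_thin 0.88 9023 [[0.4389, 0.2125, 0.11], [0.4616, 0.2187, 0.1614], [0.4845, 0.2327, 0.188]] [201. 191. 110. 100.]
wrist tile_thin_glaze 0.94 5633 [[0.4437, 0.2125, 0.122], [0.4615, 0.2184, 0.1714], [0.4795, 0.2202, 0.1881]] [210. 215.  85.  77.]
side rail ((466.1540832519531, 213.88607788085938), (334.6027526855469, 64.3519515991211), 85.36013793945312) 308 0.0287
side lamp 183 [[0.437, 0.2836, 0.1228], [0.4584, 0.3246, 0.1667], [0.4955, 0.3751, 0.1766]]
side meter 571 [[0.4216, 0.0933, 0.1209], [0.4486, 0.0987, 0.1593], [0.4837, 0.1193, 0.1792]]
side tile_thin 0.69 460 [[0.4376, 0.1965, 0.1066], [0.46, 0.2108, 0.1405], [0.4836, 0.2165, 0.1848]] [148. 139.  20.  30.]
side tile_thin_glaze 0.74 295 [[0.4432, 0.2076, 0.1161], [0.4615, 0.2112, 0.1534], [0.4796, 0.2164, 0.1856]] [148. 136.  19.  26.]
scene rail ((470.85040283203125, 217.69183349609375), (331.3280944824219, 71.85868072509766), 84.94816589355469) 306 0.0301
scene lamp 498 [[0.4465, 0.2869, 0.1222], [0.4917, 0.3189, 0.1614], [0.5084, 0.383, 0.1806]]
scene meter 287 [[0.428, 0.0973, 0.1211], [0.4717, 0.104, 0.1619], [0.4928, 0.1235, 0.1821]]
scene tile_thin 0.77 196 [[0.4427, 0.2006, 0.1074], [0.4645, 0.2152, 0.129], [0.4913, 0.2302, 0.1881]] [289. 127.  17.  30.]
scene tile_thin_glaze 0.59 13104 [[0.4559, -0.3064, 0.0101], [0.8144, -0.2003, 0.172], [0.9063, -0.0686, 0.1966]] [169. 156. 128. 164.]
```

View pics/wrist12.png

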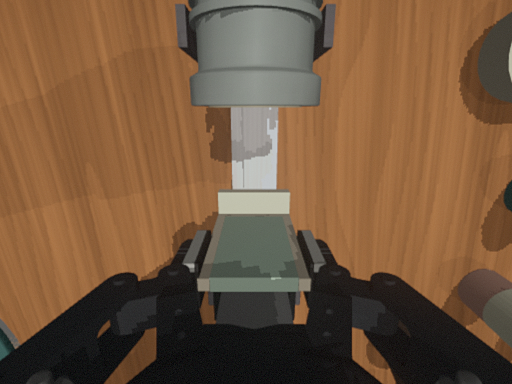

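View pics/side12.png

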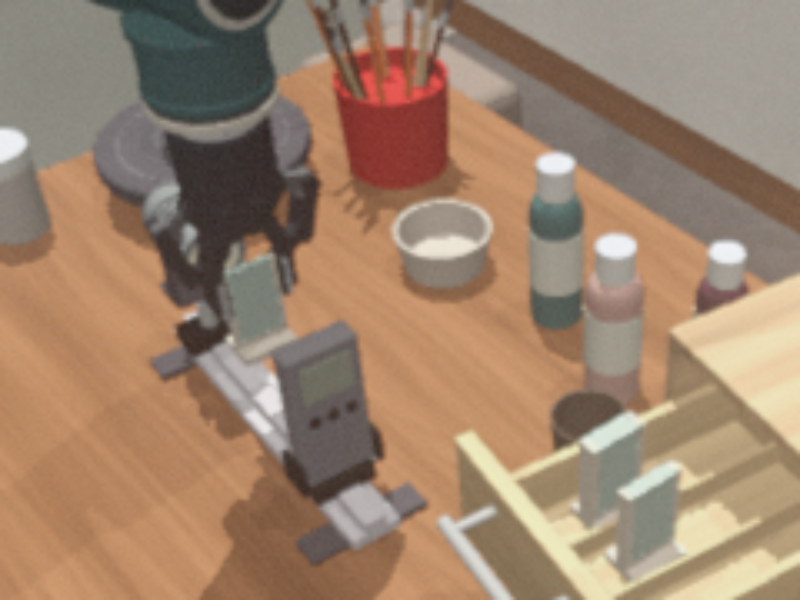

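View pics/scene12.png

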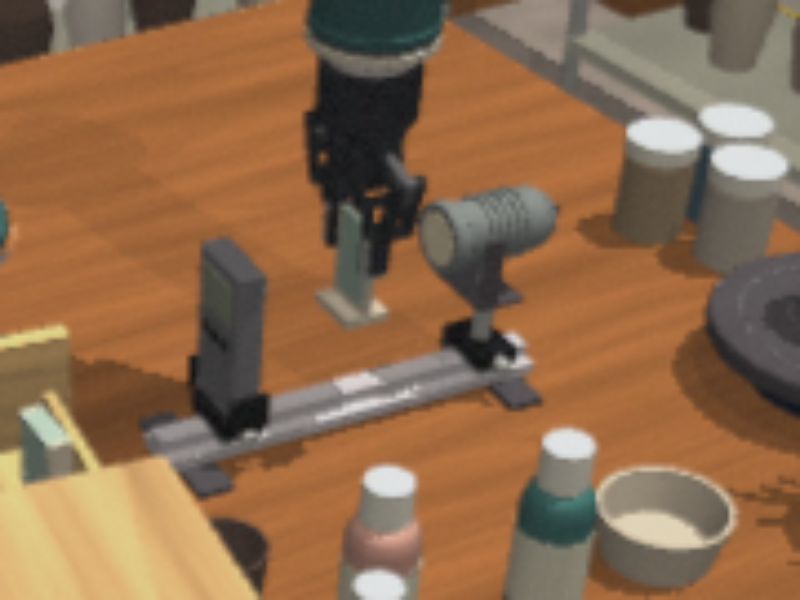

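Call:
drive_tool --plan '[[[0,0.001,0.002],[0,0,0],0.03],[[0,0,0],[0,0,0],0.03],[[0,0,0],[0,0,0],0.03],[[0,0,0],[0,0,0],0.03],[[0,0,0],[0,0,0],0.03],[[0,0,0],[0,0,0],0.03],[[0,0,0],[0,0,0],0.03],[[0,0,0],[0,0,0],0.03]]'

```text
clock: 18.95
eef_pos: [0.4627, 0.2149, 0.1609]
ee_rot: [2.304, 2.134, 0.003]
contact_force: [0.8, -0.0, -1.4]
opening: 0.0468
```

Run:
```python
from meas import *
delta([.4613,.215,.1605],-4.4)
n="wrist";c=eyes.calibration(n);p,d=eyes.get_image(n); W=cloud(n,d,c); meas(n,W)
r=cut_out(n,"tile_thin")[0]; P=W[r["region"]];P=P[~np.isnan(P[:,0])]
s=P[(P[:,2]>.13)&(P[:,2]<.17)]; s=s[abs(s[:,1]-np.median(s[:,1]))<.008]; u=np.linalg.svd(s-s.mean(0),full_matrices=False)[2][2]
print("slab normal",u.round(3),"yaw",np.degrees(np.arctan2(-u[0],u[1])), s.mean(0),"x range",np.percentile(P[:,0],[1,99]),"top",np.percentile(P[:,2],99))
f=P[(P[:,2]<.115)]; print("foot",cv2.minAreaRect(f[:,:2].astype(np.float32)*1000),f[:,2].mean(), len(f))
for n in ["side"]:
    p,d=eyes.get_image(n);W=cloud(n,d)
    for q in ["tile_medium","tile_thick"]:
        for r in cut_out(n,q)[:1]:
            P=W[r["region"]];P=P[~np.isnan(P[:,0])];print(q,round(r["p"],2),np.median(P,0).round(3),np.percentile(P[:,2],[2,98]))
print(arm.sense()["joint_vel"].round(3),arm.sense()["clock"])
```

```text
pos [0.4627 0.2149 0.1609] clock 18.95 shift [-0.     -0.0014  0.0004] turn [ 0.0021 -0.0008  0.0005] open 0.0468 F [ 0.8 -0.  -1.4]
wrist rail ((464.08709716796875, 249.54820251464844), (75.05316925048828, 19.853370666503906), 86.14566040039062) 1785 0.031
wrist lamp 15286 [[0.4381, 0.2873, 0.1402], [0.469, 0.3091, 0.1744], [0.5017, 0.3277, 0.1812]]
slab normal [ 0.077  0.997 -0.002] yaw -4.400830712067124 [0.46279256 0.21858617 0.1522861 ] x range [0.43920905 0.48616319] top 0.1862298307490427
foot ((453.7123718261719, 178.85528564453125), (93.01482391357422, 114.99703979492188), 7.818373203277588) 0.10496503961762771 2023
tile_thick 0.69 [ 0.555 -0.11   0.138] [0.08567628 0.16761991]
[-0.     0.    -0.     0.002 -0.002 -0.     0.001] 19.2
```

```bash
python3 -c "
from rig import arm
print(arm.finish_job())"
```

```text
the job is handed in; nothing more can be done
None
```

The job is handed in at about 19 s of the 58 s allowed, with the gripper holding the thin tile still in the light path; `finish_job` gave no verdict.

**What I did:** I pulled the upper drawer out 153 mm, on top of a start that looked about 15 mm ajar. The thin tile was in the -y lane. I pinched it by its two narrow side edges (opening about 47 mm), carried it over the meter and lowered it between lamp and meter.

**Last checks:**

| Check | Result | Limit |
|---|---|---|
| Tile sideways from the beam | about 1 mm (wrist camera) | 8 mm |
| Glaze height | about 0.151 m (target 0.150 m) | ±10 mm |
| Along the beam from midway | roughly 5 mm at most | 30 mm |
| Faces square to the beam | tile yaw -4.4° against bench about -4.3° | 0.15 rad |
| Lean towards lamp or meter | about 0.002 rad | 0.15 rad |
| Joint speeds | practically zero | – |

- **Cameras disagreed:** The fixed cameras differed from each other by about 4–5 mm on positions. The scene camera put the tile roughly 3 mm off the beam sideways. I trusted the wrist camera because it saw the tile, rail and lamp together.
- **Other two tiles:** The last network check found only the thick tile, standing. It missed the medium one, though the side picture just before showed both upright in the drawer.
- **Foot-outline fit failed:** My final fit of the tile's foot outline was contaminated by stray pixels. I did not use it.

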